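# Raise the bar-shelf post and torque its clamp bolt to the click

## Task

The breakfast-bar shelf is being fitted: raise the post that lies folded on its swivel foot until it stands upright, and after that tighten its clamp bolt by swinging the click wrench that sits on it clockwise (seen from above) until the handle trips and visibly bends at its joint; stop once it has tripped, without driving the handle on to its end stop, and let it spring back straight. The tin stands in the wrench's swing: before you turn the wrench, move the tin out of the way and leave it standing on the worktop, so that the wrench does not touch it. Do not disturb the other things on the worktop.

Things in the scene. Friction and masses are not known exactly. Their poses are not given: they have to be found in the camera images.
- foot: Fixed steel foot: plate 110 (x) by 170 mm (y -110 to +60), 10 thick. Origin at table height right under the post's hinge, z up. Hinge axis along its x, 35 mm up, between two cheeks 50 mm apart overall, 57 mm high. The folded post points along +y. The bolt with the wrench stands at y = -60 mm on a block 44 mm square, top 30 mm up. Its place and yaw vary.
- post (a joint): Angle of the post about the foot's hinge (rad): 0 = lying level along the foot's +y, pi/2 = upright; it can go past upright, to 1.95, with no stop there. It starts between 0 and 0.25. The hinge is stiff (0.38 N m): the post stays at any angle where it is left. The post weighs 0.28 kg.
- post_top (a point): Centre of the free end of the post: a round aluminium tube 28 mm in diameter with a dark 29 mm end cap, whose end is 192 mm from the hinge axis. y axis along the post, away from the hinge; x along the hinge axis.
- bolt (a joint): Angle of bolt and wrench head about the vertical bolt axis (rad), growing clockwise from above (tightening): 0 = wrench points 45 degrees from the foot's +x towards its -y; at 1.05 the bolt is seated and turns no further. It starts between 0 and 0.35 and turns stiffly (0.25 N m), staying where it is left.
- click (a joint): Breakaway joint of the wrench (rad): 0 = handle straight. It stays straight until the bolt is seated and the moment at this joint exceeds 1.0 N m (about 10 N sideways at handle_mid); then the handle gives way clockwise at that same moment. Tripped at 0.1; end stop at 0.38. Released, it springs back to 0.
- bolt_axis (a point): On the bolt's axis, 44 mm above the worktop. The round socket of the wrench there is 32 mm in diameter and reaches up to 63 mm with the bolt tip. Its x axis points along the wrench; the breakaway pivot is 45 mm out from here along that x.
- handle_mid (a point): Middle of the wrench's round black rubber grip (24 mm in diameter, axis 44 mm above the worktop), 95 mm out from the breakaway pivot (140 mm from the bolt's axis when straight). x axis along the handle, outwards. The grip covers 103 to 188 mm from the bolt's axis.
- handle_tip (a point): Outer end of the wrench handle (26 mm diameter end cap), 195 mm from the bolt's axis when straight.
- tin: Round plain metal tin, 56 mm in diameter, 70 mm high, about 0.3 kg, closed; stands in the wrench's swing. Origin at the centre of its underside, z up.
- screwbox: Bystander: open grey plastic box with dividers, 90 x 90 x 40 mm high. Origin at the centre of its underside.
- tape: Bystander: paper-coloured roll lying flat, 90 mm outer diameter, 25 mm high. Origin at the centre of its underside.
- mug: Bystander: white mug, 76 mm in diameter, 85 mm high, handle on its +y side (about 30 mm more). Origin at the centre of its underside.
- cleaner: Bystander: amber bottle, 64 mm in diameter, 150 mm high. Origin at the centre of its underside.
- tiles: Bystander: stack of white wall tiles, 150 x 150 x 29 mm. Origin at the centre of its underside.
- level: Bystander: aluminium spirit level lying along its y, 24 x 200 x 45 mm high. Origin at the centre of its underside.
- trim: Bystander: square aluminium bar lying along its x, 180 x 25 x 25 mm. Origin at the centre of its underside.
There are look-alikes about, which are no part of the job. Several things look just like the tin: the one meant starts nearest to the robot's base.

How it is judged:
By the outcome, as a careful person would: the job done as asked, in the order asked, and still so for the second after the job is handed in, with the robot touching nothing.
It also fails if it takes over 72 s, if anything falls off the work surface, if the arm or the gripper's body presses on something with over 40 N, if the wrist force passes 120 N, or if a joint passes its speed limit or range.

## Robot

A 6-joint arm with a two-finger parallel gripper is mounted at the origin on the work surface. World frame = base frame: x ahead of the robot, y to its left, z up, the work surface at z = 0. Lengths are in m, angles in rad, forces in N, time in s.
With the tool pointing down it reaches from about 0.375 to 0.9 m from the base axis. Payload 3.1 kg.
Tool frame: the origin (TCP) lies at the very end of the fingers, on their centre line; the grasp point (between the pads) lies 19 mm behind it; z points along the fingers, y is the line along which they close (so a half turn about z gives the same grasp; the last joint's range is limited). The gripper opens to 85 mm and grips with 20 to 120 N. Pads are 22 mm wide; open, the fingers measure 114 mm over their backs; the gripper's body (76 mm by 85 mm) begins 54 mm behind the grasp point. The pads swing forward as they close: fully open they stand 13 mm farther back than shut.
Start: joints at [-1.409, 0.527, 1.433, -0, 1.181, -0.178], TCP at [0.208, -0.589, 0.231] pointing down, gripper open.
Joint ranges: [-3.08, 3.08], [-0.75, 2.2], [0.22, 2.44], [-1.43, 4.57], [0, 2.65], [-2.85, 2.85]. Speed limits (rad/s): [2.79, 2.79, 3.14, 3.14, 3.14, 3.14].

## Interface

Orientations are given as a unit quaternion [x, y, z, w].
In Python, from rig import ctrl, viewer, ticket gives the robot as it stands. The module is installed in compiled form; this text tells all that it offers.
- The arm moves only by the tool carry_out, never from a script. Its arguments are lists of equal length, an entry for each row: "linear": the shift along the tool's x, y, z in units of 40 mm (1.0 is 40 mm), a list of three; "delta_rot": the turn, a rotation vector about the tool's x, y, z in units of 8 degrees (1.0 is 8 degrees), a list of three; "jaw": the opening, from 0 (shut) to 1 (fully open). In form: {"linear": [[x, y, z], ...], "delta_rot": [[ax, ay, az], ...], "jaw": [jaw, ...]}. A call has 1 to 12 rows; each row shifts and turns the commanded pose from where the row before left it, along the tool's axes as they then stand; what a row does not reach is not made up. A row lasts 1/10 s, in which the tool goes at most 50 mm and 8.59 degrees, less where a joint would pass 70% of its speed; a pose out of reach is approached as far as the arm can. A call is refused whole if a number of a shift passes 1 or a number of a turn 1, either way. A call with a gripper value outside its range is refused whole. The fingers move at their own pace and stop on an object; the grip force is fixed at half the most. Time passes only in rows, so rows that do not move let the fingers close. It gives the time, the measured TCP pose, the force, the opening and the grip force at its end, in the units of the state.
- ctrl.get_state(): the state, without advancing time (a new reading comes with each control period).
- viewer.grab_frame(name): name is "scene" or "top" or "wrist"; returns a dict with "color" (400x640x3 uint8, red, green, blue), "depth" (400x640 float32, m along the optical axis (not along the pixel's ray), 0 where there is no reading), "camera_matrix" (3x3 intrinsics, pixels), "R" (3x3) and "t" (3): a world point X has camera coordinates R X + t. Camera axes: x right, y down, z forward; pixel columns grow to the right and rows downward; lengths in m; the calibration is good to about 2 mm. A picture is of the moment at which its call begins.
- ticket.sign_off(): hands the job in; it is judged then, once.
The state is a dict: "clock": time; "q": joint angles; "qd": joint speeds; "joint_torque": joint torques, N m; "eef_pos": TCP position; "tool_rot": TCP orientation; "contact_force": force on the tool from outside, world axes, zero at the start; "torque": the same for the moment, N m; "width": finger opening in m; "gripper_force": force on a finger pad.
Only numpy, scipy, OpenCV 4.12 (cv2) and the standard library are available. Lean on these libraries where they do the work, as an engineer would, in place of code of your own. Each camera call takes 0.05 s, during which the arm holds its last target. There are 200 camera calls.

## Working session

There is one attempt and no reset: what is moved stays moved. The work goes in short steps, Python scripts to look and compute and a tool call to move; the robot and the scene stay as the last step left them, time stands still between calls to the robot, and variables do not carry over. Pictures are saved under pics/ and viewed, at most 10 in all, crops included, and the job is handed in when it is done.

Besides the shell and the picture viewer there is one more tool, called after "Call:" as name(argument=value, ...) on one line, values as JSON. carry_out: Moves the arm, as the interface text tells. Its arguments: {"type":"object","properties":{"linear":{"type":"array","items":{"type":"array","items":{"type":"number"}}},"delta_rot":{"type":"array","items":{"type":"array","items":{"type":"number"}}},"jaw":{"type":"array","items":{"type":"number"}}},"required":["linear","delta_rot","jaw"]}

```bash
mkdir -p pics; cat > h.py <<'E'
import numpy as np,cv2
from rig import ctrl,viewer,ticket
from scipy.spatial.transform import Rotation as Ro
def grab(n,save=None):
    f=viewer.grab_frame(n)
    np.savez(f'last_{n}.npz',**f)
    if save: cv2.imwrite(f'pics/{save}.png',f['color'][:,:,::-1])
    return f
def load(n): return dict(np.load(f'last_{n}.npz'))
def pt(f,u,v,r=1):
    d=f['depth'][v-r:v+r+1,u-r:u+r+1]; d=np.median(d[d>0]) if (d>0).any() else 0
    c=d*np.linalg.inv(f['camera_matrix'])@[u,v,1]
    return f['R'].T@(c-f['t'])
def cloud(f):
    d=f['depth'];v,u=np.indices(d.shape)
    c=(np.stack([u,v,np.ones_like(u)],-1)*d[...,None])@np.linalg.inv(f['camera_matrix']).T
    return (c-f['t'])@f['R']
def ray(f,u,v,z):
    o=-f['R'].T@f['t'];w=f['R'].T@np.linalg.inv(f['camera_matrix'])@[u,v,1]
    return o+w*(z-o[2])/w[2]
def go(p,R=None):
    s=ctrl.get_state();q=Ro.from_quat(s['tool_rot'])
    print('lin units',(q.inv().apply(np.array(p)-s['eef_pos'])/0.04).round(2))
    if R is not None: print('rot units',((q.inv()*R).as_rotvec(degrees=True)/8).round(2))
E
python3 - <<'E'
from h import *
for n in('scene','top'):
    f=grab(n,n+'0');print(n,-f['R'].T@f['t'],f['R'][2])
s=ctrl.get_state();print(s)
E
```

```text
scene [1.44789715 0.35461536 0.77489689] [-0.73891082 -0.26878209 -0.61787295]
top [0.47139783 0.03551191 1.1004575 ] [ 0.10492615 -0.00466103 -0.99446909]
{'clock': 0.1, 'q': array([-1.40948582e+00,  5.28405065e-01,  1.43373699e+00,  1.68277306e-05,
        1.18139936e+00, -1.78458763e-01]), 'qd': array([ 9.55385363e-04, -1.14063420e-03, -4.07050268e-03,  5.64342299e-04,
        1.32659346e-03, -1.17307090e-05]), 'joint_torque': array([-1.40701554e-04, -4.43303239e+01, -1.78587109e+01, -1.67731828e-04,
        3.91122478e-03, -3.66929356e-06]), 'eef_pos': array([ 0.20824834, -0.58862513,  0.23042372]), 'tool_rot': array([ 9.85604352e-01,  1.69065409e-01,  1.61349491e-05, -9.74278144e-04]), 'contact_force': array([ 0.29817612, -0.01012869, -0.21065863]), 'torque': array([-0.02049113, -0.01621546,  0.02867293]), 'gripper_force': 0.0, 'width': 0.08553092961365046}
```

View pics/top0.png

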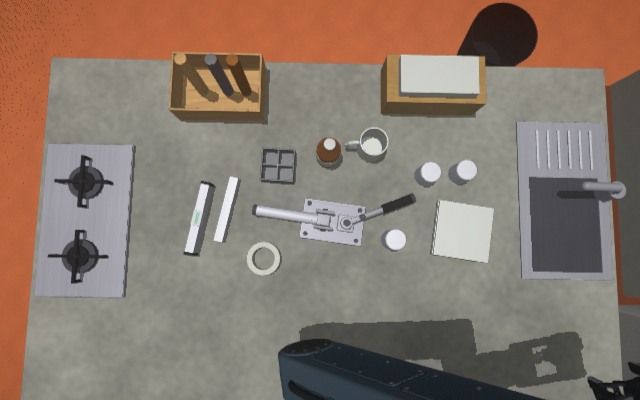

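View pics/scene0.png

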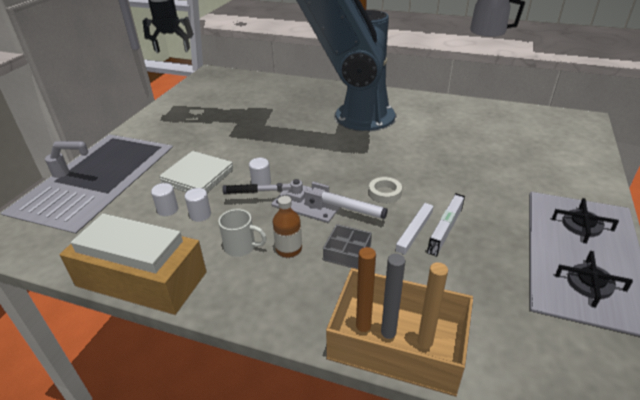

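Top view: the post runs from (323,220) to its free end at (257,210). The bolt is at (346,223) and the wrench tip at (412,199). Tin candidates are (395,240), (430,173) and (467,171). The one at (395,240) is nearest the base and lies in the clockwise swing, so I choose it. Next I measure and check a close crop.

```bash
python3 - <<'E'
from h import *
t=load('top');s=load('scene')
a=cv2.resize(t['color'][150:290,230:510],(800,400),interpolation=cv2.INTER_CUBIC)
cv2.imwrite('pics/crop1.png',a[:,:,::-1])
for n,u,v in[('tin',395,239),('tin2',430,171),('tin3',467,169),('cap',257,210),('bolt',346,223),('hand',400,204),('tip',412,199),('mug',374,135),('cleaner',329,145)]:
    print(n,pt(t,u,v).round(4))
# fused cloud clusters
for nm,f in(('top',t),('scene',s)):
    P=cloud(f).reshape(-1,3);P=P[np.concatenate([f['depth'].ravel()[:,None]>0]*1,1).ravel()]
    def box(lo,hi):
        m=((P>lo)&(P<hi)).all(1);return P[m]
    for lab,cx,cy in(('tin',.43,-.115),):
        B=box([.34,-.2,.062],[.46,-.08,.08])
        print(nm,'tin top',len(B),np.median(B,0),B.min(0),B.max(0))
    B=box([.40,.0,.03],[.55,.25,.13]);print(nm,'post',len(B))
    if len(B):
        c=B.mean(0);u_,s_,vt=np.linalg.svd(B-c,full_matrices=False);print(c,vt[0],B[B[:,1]>B[:,1].max()-.01].mean(0),B.max(0))
E
```

```text
tin [ 0.4806 -0.1764  0.0709]
tin2 [ 0.6602 -0.2692  0.0703]
tin3 [ 0.6674 -0.3669  0.0701]
cap [0.5507 0.1847 0.0484]
bolt [ 0.5199 -0.0503  0.0624]
hand [ 0.573  -0.1931  0.0556]
tip [ 0.5868 -0.2246  0.0568]
mug [ 0.7666 -0.1286  0.0248]
cleaner [7.052e-01 3.000e-04 1.497e-01]
top tin top 33 [ 0.45739897 -0.176225    0.06999428] [ 0.45231905 -0.19526372  0.06268572] [ 0.45999999 -0.15883195  0.07304427]
top post 719
[0.53381298 0.07860282 0.04691937] [-0.09744139 -0.99521351  0.00743289] [0.51938247 0.19691056 0.04353046] [0.54983687 0.2039962  0.06092396]
scene tin top 9 [ 0.45820833 -0.17782279  0.06865632] [ 0.4559792  -0.19805374  0.06601997] [ 0.45992963 -0.16331296  0.0713477 ]
scene post 483
[0.53630576 0.06859186 0.04544   ] [ 0.15995818  0.98711328 -0.00455532] [0.54541809 0.19595345 0.04219883] [0.54995668 0.19899899 0.05883742]
```

View pics/crop1.png

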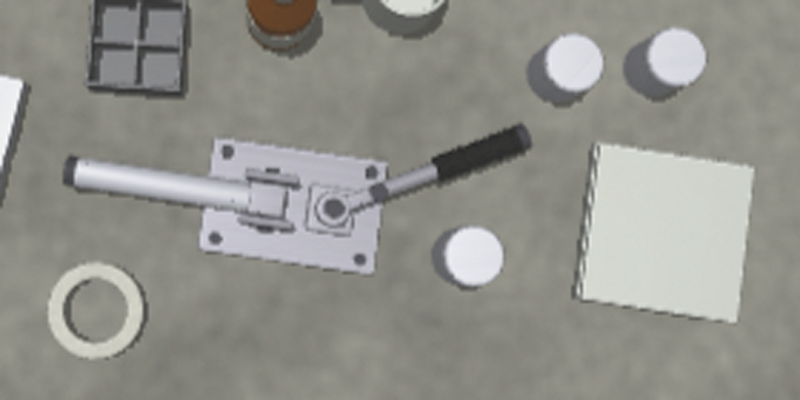

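The crop shows the chosen tin at (473,257), alone below the wrench, with the two look-alikes at (573,63) and (676,57). Now precise fits from both cameras.

```bash
python3 - <<'E'
from h import *
for nm in('top','scene'):
    f=load(nm);P=cloud(f).reshape(-1,3);P=P[f['depth'].ravel()>0]
    box=lambda lo,hi:P[((P>lo)&(P<hi)).all(1)]
    B=box([.42,-.24,.064],[.53,-.12,.078]);print(nm,'tin',(B.min(0)+B.max(0))/2,np.ptp(B,axis=0),np.median(B[:,2]))
    B=box([.48,.06,.03],[.62,.25,.15])
    print('post n',len(B))
    for y in(.06,.09,.12,.15,.17,.185):
        b=B[(B[:,1]>=y)&(B[:,1]<y+.015)];
        if len(b):print('  y',y,'x',b[:,0].min().round(4),b[:,0].max().round(4),np.median(b[:,0]).round(4),'ztop',np.percentile(b[:,2],95).round(4))
    print('  ymax',B[:,1].max())
    B=box([.46,-.08,.052],[.58,-.02,.075]);print('socket',len(B),(B.min(0)+B.max(0))/2,np.ptp(B,axis=0))
    B=box([.52,-.26,.035],[.63,-.10,.062])
    l=cv2.fitLine(B[:,:2].astype('f4'),cv2.DIST_HUBER,0,.01,.01).ravel();print('handle',l, 'ymin',B[:,1].min(),np.percentile(B[:,2],95))
    B=box([.42,-.13,.005],[.62,.10,.015]);r=cv2.minAreaRect(B[:,:2].astype('f4'));print('plate',r)
    for k,lo,hi in(('tape',[.38,.12,.015],[.50,.26,.03]),('tiles',[.42,-.47,.02],[.62,-.25,.04]),('trim',[.46,.24,.015],[.68,.30,.03]),('level',[.4,.3,.03],[.7,.40,.05]),('box',[.6,.08,.03],[.75,.2,.045])):
        B=box(lo,hi)
        if len(B):print(k,B.min(0).round(3),B.max(0).round(3))
E
```

```text
top tin [ 0.47945901 -0.17845756  0.0697965 ] [0.05427991 0.05488544 0.01143437] 0.06978591282939155
post n 541
  y 0.06 x 0.5218 0.5512 0.5368 ztop 0.0504
  y 0.09 x 0.5263 0.5536 0.5389 ztop 0.0515
  y 0.12 x 0.5309 0.5581 0.5436 ztop 0.0517
  y 0.15 x 0.5331 0.5599 0.5461 ztop 0.0513
  y 0.17 x 0.5358 0.5653 0.5493 ztop 0.0509
  y 0.185 x 0.5377 0.5645 0.5505 ztop 0.0532
  ymax 0.198553713232976
socket 121 [ 0.52158222 -0.05879871  0.06054761] [0.02928559 0.04234682 0.01697379]
handle [ 0.37107196 -0.9286041   0.5685242  -0.17221788] ymin -0.2366280808420798 0.05748272640553233
plate ((0.5106422305107117, -0.01616426557302475), (0.18229806423187256, 0.20446783304214478), 7.662434101104736)
tape [0.381 0.125 0.016] [0.467 0.212 0.029]
tiles [ 0.424 -0.452  0.02 ] [ 0.589 -0.285  0.036]
trim [0.465 0.243 0.016] [0.642 0.299 0.03 ]
level [0.427 0.313 0.03 ] [0.626 0.375 0.05 ]
box [0.63 0.09 0.03] [0.722 0.182 0.045]
scene tin [ 0.48296933 -0.17941442  0.0689718 ] [0.05398025 0.05410536 0.00981944] 0.06828925951908034
post n 552
  y 0.06 x 0.5226 0.5519 0.5449 ztop 0.049
  y 0.09 x 0.5288 0.5553 0.5485 ztop 0.0492
  y 0.12 x 0.5363 0.5592 0.5527 ztop 0.049
  y 0.15 x 0.5352 0.5637 0.5565 ztop 0.0491
  y 0.17 x 0.5407 0.5657 0.5592 ztop 0.0499
  y 0.185 x 0.5407 0.5681 0.5575 ztop 0.0502
  ymax 0.1989989883410028
socket 75 [ 0.52341277 -0.05832944  0.05859725] [0.02612853 0.04307698 0.0131486 ]
handle [ 0.40413305 -0.9147002   0.57553947 -0.16884463] ymin -0.23486577709907874 0.05571497627670039
plate ((0.527374267578125, -0.01765281707048416), (0.17141953110694885, 0.11367131769657135), 83.34330749511719)
tape [0.381 0.123 0.015] [0.47  0.211 0.028]
tiles [ 0.424 -0.453  0.02 ] [ 0.589 -0.285  0.032]
trim [0.463 0.243 0.015] [0.645 0.299 0.028]
level [0.424 0.314 0.03 ] [0.629 0.375 0.049]
box [0.629 0.089 0.03 ] [0.725 0.182 0.043]
```

Measurements agree with each other and with the text:

| Item | Measured |
|---|---|
| Tin | (0.481, -0.179), top at z 0.069 |
| Hinge | (0.5295, 0.008) |
| Foot yaw | about -6.5° |
| Bolt | (0.522, -0.051) |
| Wrench heading | about -67° |
| Post | level |

Tin first.

Call:
carry_out(linear=[[0.82, -0.62, 0], [0.82, -0.62, 0], [0.82, -0.62, 0], [0.82, -0.62, 0], [0.82, -0.62, 0], [0.82, -0.62, 0], [0.82, -0.62, 0], [0.82, -0.62, 0], [0.82, -0.62, 0.2], [0.82, -0.62, 0.2], [0.82, -0.62, 0.4], [0.82, -0.62, 0.4]], delta_rot=[[0, 0, 0], [0, 0, 0], [0, 0, 0], [0, 0, 0], [0, 0, 0], [0, 0, 0], [0, 0, 0], [0, 0, 0], [0, 0, 0], [0, 0, 0], [0, 0, 0], [0, 0, 0]], jaw=[1, 1, 1, 1, 1, 1, 1, 1, 1, 1, 1, 1])

```text
clock: 1.3
eef_pos: [0.481, -0.176, 0.1829]
tool_rot: [0.986, 0.169, 0.0, 0.0]
contact_force: [0.5, -0.4, -0.5]
width: 0.0858
gripper_force: 0.0
```

```bash
python3 - <<'E'
from h import *
s=ctrl.get_state();print(s['clock'],s['eef_pos'],s['q'].round(3))
f=grab('wrist','w1')
P=cloud(f);P=P[f['depth']>0];B=P[((P>[.42,-.24,.064])&(P<[.54,-.12,.078])).all(1)]
print(len(B),(B.min(0)+B.max(0))/2,np.ptp(B,axis=0),np.median(B[:,2]))
B=P[((P>[.42,-.24,.01])&(P<[.54,-.12,.06])).all(1)];print(len(B))
go([.481,-.179,.022])
E
```

```text
1.3 [ 0.48099303 -0.1760083   0.18289063] [-0.569  0.446  1.764 -0.     0.931  0.662]
3720 [ 0.47973292 -0.17761407  0.06776592] [0.05467529 0.0545684  0.00740212] 0.069070338599385
439
lin units [-0.09  0.23  3.96]
```

Call:
carry_out(linear=[[-0.03, 0.06, 0.8], [-0.03, 0.06, 0.8], [-0.02, 0.06, 0.8], [0, 0, 0.8], [0, 0, 0.5], [0, 0, 0.25], [0, 0, 0], [0, 0, 0], [0, 0, 0], [0, 0, 0], [0, 0, 0], [0, 0, 0]], delta_rot=[[0, 0, 0], [0, 0, 0], [0, 0, 0], [0, 0, 0], [0, 0, 0], [0, 0, 0], [0, 0, 0], [0, 0, 0], [0, 0, 0], [0, 0, 0], [0, 0, 0], [0, 0, 0]], jaw=[1, 1, 1, 1, 1, 1, 1, 0, 0, 0, 0, 0])

```text
clock: 2.55
eef_pos: [0.4786, -0.1839, 0.0268]
tool_rot: [0.986, 0.169, -0.001, -0.001]
contact_force: [-1.7, 3.4, 4.8]
width: 0.055
gripper_force: 62.8
```

Call:
carry_out(linear=[[0, 0, -0.5], [0, 0, -0.5], [0, 0, -0.3], [0, -0.6, -0.2], [0, -0.8, 0], [-0.03, -0.8, 0], [-0.03, -0.8, 0], [-0.02, -0.8, 0], [-0.02, -0.8, 0], [0, -0.7, 0], [0, -0.35, 0.4], [0, 0, 0.5]], delta_rot=[[0, 0, 0], [0, 0, 0], [0, 0, 0], [0, 0, 0], [0, 0, 0], [0, 0, 0], [0, 0, 0], [0, 0, 0], [0, 0, 0], [0, 0, 0], [0, 0, 0], [0, 0, 0]], jaw=[0, 0, 0, 0, 0, 0, 0, 0, 0, 0, 0, 0])

```text
clock: 3.75
eef_pos: [0.3999, 0.0281, 0.0501]
tool_rot: [0.985, 0.171, 0.001, 0.0]
contact_force: [0.1, -0.4, -4.1]
width: 0.0546
gripper_force: 65.2
```

Call:
carry_out(linear=[[0, 0, 0.25], [0, 0, 0.2], [0, 0, 0.1], [0, 0, 0], [0, 0, 0], [0, 0, 0], [0, 0, 0], [0, 0, -0.3], [0, 0, -0.7], [0, 0, -1], [0, 0, -1], [0, 0, -1]], delta_rot=[[0, 0, 0], [0, 0, 0], [0, 0, 0], [0, 0, 0], [0, 0, 0], [0, 0, 0], [0, 0, 0], [0, 0, 0], [0, 0, 0], [0, 0, 0], [0, 0, 0], [0, 0, 0]], jaw=[0, 0, 0, 0, 1, 1, 1, 1, 1, 1, 1, 1])

```text
clock: 4.95
eef_pos: [0.3999, 0.0265, 0.1891]
tool_rot: [0.986, 0.169, -0.0, -0.0]
contact_force: [1.8, -0.4, -0.0]
width: 0.0852
gripper_force: 0.0
```

```bash
python3 - <<'E'
from h import *
s=ctrl.get_state();print(s['clock'],s['eef_pos'])
f=grab('scene')
P=cloud(f);P=P[f['depth']>0];B=P[((P>[.35,-.04,.055])&(P<[.46,.09,.085])).all(1)]
print(len(B),(B.min(0)+B.max(0))/2,np.ptp(B,axis=0),np.median(B[:,2]))
# target: tilted -30 about foot x, grasp point r=.163
psi=np.radians(-6.5);fx=np.array([np.cos(psi),np.sin(psi),0]);fy=np.array([-np.sin(psi),np.cos(psi),0])
for tilt in(0,-30):
    R0=np.c_[fy,fx,[0,0,-1]];R=Ro.from_matrix(R0)*Ro.from_rotvec([0,np.radians(tilt),0])
    g=np.array([.5295,.008,.0365])+.163*fy
    p=g+.019*R.as_matrix()[:,2];print(tilt,p,R.as_matrix().round(3).tolist());go(p,R);go(p-.1*R.as_matrix()[:,2],R)
    d=Ro.from_rotvec([0,np.radians(4.5),0])
    # arc in tool frame: hinge in tool coords
    h=R.inv().apply(np.array([.5295,.008,.0365])-p);print('hinge in tool',h,'step',(h-d.apply(h))/.04, 'deg/8',4.5/8)
E
```

```text
4.95 [0.39990289 0.02653212 0.18911457]
242 [0.40532165 0.02709633 0.06396786] [0.0558071  0.05363712 0.01763109] 0.06787404506557676
0 [0.54795212 0.16995221 0.0175    ] [[0.113, 0.994, 0.0], [0.994, -0.113, 0.0], [0.0, 0.0, -1.0]]
lin units [ 4.56 -2.21  4.45]
rot units [ 0.08 -0.04 -8.  ]
lin units [ 4.58 -2.2   1.95]
rot units [ 0.08 -0.04 -8.  ]
hinge in tool [-1.63000000e-01 -3.22757181e-17 -1.90000000e-02] step [ 2.47062054e-02 -1.54074396e-31 -3.21185082e-01] deg/8 0.5625
-30 [0.54687669 0.16051328 0.02004552] [[0.098, 0.994, -0.057], [0.86, -0.113, -0.497], [-0.5, 0.0, -0.866]]
lin units [ 4.45 -2.    4.39]
rot units [-2.01 -3.39 -7.83]
lin units [ 5.02 -3.11  2.22]
rot units [-2.01 -3.39 -7.83]
hinge in tool [-1.41162141e-01 -9.07897151e-17  6.25000000e-02] step [-1.33471231e-01 -3.08148791e-31 -2.72069682e-01] deg/8 0.5625
```

The tin stands at (0.405, 0.027), clear of the swing. Next I hover beside the post's end.

Call:
carry_out(linear=[[0.73, -0.44, 0], [0.73, -0.44, 0], [0.73, -0.44, 0.1], [0.73, -0.44, 0.1], [0.73, -0.44, 0.2], [0.73, -0.44, 0.2], [0.73, -0.44, 0.2], [0, 0, 0], [0, 0, 0], [0, 0, 0], [0, 0, 0], [0, 0, 0]], delta_rot=[[0, 0, 0], [0, 0, 0], [0, 0, 0], [0, 0, -0.5], [0, 0, -0.5], [0, 0, -0.5], [0, 0, -0.5], [0, 0, -1], [0, 0, -1], [0, 0, -1], [0, 0, -1], [0, 0, -1]], jaw=[1, 1, 1, 0.8, 0.8, 0.8, 0.8, 0.8, 0.8, 0.8, 0.8, 0.8])

```text
clock: 6.2
eef_pos: [0.54, 0.2188, 0.1551]
tool_rot: [0.789, 0.614, -0.0, -0.0]
contact_force: [-0.1, -0.1, -0.1]
width: 0.0683
gripper_force: 0.0
```

Call:
carry_out(linear=[[0, 0, 0], [0, 0, 0], [0, 0, 0], [0, 0, 0], [0, 0, 0], [0, 0, 0]], delta_rot=[[0, 0, -1], [0, -0.75, 0], [0, -0.75, 0], [0, -0.75, 0], [0, -0.75, 0], [0, -0.75, 0]], jaw=[0.8, 0.8, 0.8, 0.8, 0.8, 0.8])

```text
clock: 6.8
eef_pos: [0.5405, 0.219, 0.1557]
tool_rot: [0.72, 0.643, -0.194, 0.174]
contact_force: [-0.9, -0.6, 0.1]
width: 0.0683
gripper_force: 0.0
```

```bash
cat > post.py <<'E'
from h import *
s=ctrl.get_state();print(s['clock'],s['eef_pos'],s['q'].round(3),s['width'])
psi=np.radians(-6.5);fx=np.array([np.cos(psi),np.sin(psi),0]);fy=np.array([-np.sin(psi),np.cos(psi),0])
R=Ro.from_matrix(np.c_[fy,fx,[0,0,-1]])*Ro.from_rotvec([0,np.radians(-30),0])
g=np.array([.5295,.008,.0365])+.163*fy;p=g+.019*R.as_matrix()[:,2]
print('hover .06');go(p-.06*R.as_matrix()[:,2],R);print('grasp');go(p,R)
E
python3 post.py; python3 - <<'E'
from h import *
f=grab('wrist','w2')
P=cloud(f);P=P[f['depth']>0];B=P[((P>[.48,.06,.03])&(P<[.6,.25,.07])).all(1)]
for y in np.arange(.08,.2,.015):
    b=B[(B[:,1]>=y)&(B[:,1]<y+.015)]
    if len(b)>5: print(y.round(3),b[:,0].min(),b[:,0].max(),np.percentile(b[:,2],95))
print(B[:,1].max() if len(B) else 0)
E
```

```text
6.8 [0.54049857 0.21903854 0.15571372] [ 0.416  0.718  1.413 -0.465  1.323  0.718] 0.06833884913516282
hover .06
lin units [0.46 0.32 2.15]
rot units [ 0.01  0.03 -0.01]
grasp
lin units [0.47 0.32 3.65]
rot units [ 0.01  0.03 -0.01]
0.08 0.5244406883949433 0.5528836408569077 0.04923934064052947
0.095 0.5261284540530277 0.5546254064189282 0.04922926569098017
0.11 0.5278935500745157 0.5562538840044626 0.049378060257373096
0.125 0.5294947646116616 0.5589785602724439 0.04952705828284523
0.14 0.5321626964458239 0.5603830310050322 0.04965580598736954
0.155 0.5337846699953399 0.5616241585342994 0.04969220237184967
0.17 0.535718796273495 0.5639442440885911 0.049885380622814404
0.185 0.537177942287356 0.5661242721532803 0.050070067673386176
0.2 0.5388725865662075 0.550848252306001 0.046442954026548265
0.20145763981294604
```

The wrist view agrees with the first two: post axis x 0.549 at y 0.172, height 0.0355. Descend and grip.

Call:
carry_out(linear=[[0.15, 0.12, 0.4], [0.15, 0.12, 0.6], [0.17, 0.1, 0.6], [0, 0, 0.6], [0, 0, 0.6], [0, 0, 0.5], [0, 0, 0.3], [0, 0, 0], [0, 0, 0], [0, 0, 0], [0, 0, 0], [0, 0, 0]], delta_rot=[[0, 0, 0], [0, 0, 0], [0, 0, 0], [0, 0, 0], [0, 0, 0], [0, 0, 0], [0, 0, 0], [0, 0, 0], [0, 0, 0], [0, 0, 0], [0, 0, 0], [0, 0, 0]], jaw=[0.8, 0.8, 0.8, 0.8, 0.8, 0.8, 0.8, 0.8, 0, 0, 0, 0])

```text
clock: 8.05
eef_pos: [0.548, 0.1628, 0.022]
tool_rot: [0.721, 0.643, -0.192, 0.172]
contact_force: [-0.6, 1.9, 1.5]
width: 0.0264
gripper_force: 58.9
```

```bash
cat > arc.py <<'E'
from h import *
s=ctrl.get_state();print(s['clock'],s['eef_pos'],s['q'].round(3),s['width'],s['contact_force'].round(1))
R=Ro.from_quat(s['tool_rot']);p=s['eef_pos'];H=np.array([.5295,.008,.0355])
print('tilt',np.degrees(np.arctan2(R.as_matrix()[1,2],-R.as_matrix()[2,2])))
h=R.inv().apply(H-p);g=p-.019*R.as_matrix()[:,2]-H
print('hinge in tool',h.round(4),'r',np.linalg.norm(g),'ang',np.degrees(np.arctan2(g[2],np.hypot(g[0],g[1])*np.sign(g[1]))))
for a in(4,5,6):
    d=Ro.from_rotvec([0,np.radians(a),0]);print(a,'step',((h-d.apply(h))/.04).round(3),a/8)
E
python3 arc.py
```

```text
8.05 [0.54801235 0.1627935  0.02196248] [ 0.329  0.887  1.518 -0.548  1.048  0.797] 0.026442550301791205 [-0.6  1.9  1.5]
tilt -29.771976917668326
hinge in tool [-0.1419 -0.0007  0.066 ] r 0.16540103038245785 ang 1.0147382503589768
4 step [-0.124  0.    -0.243] 0.5
5 step [-0.157  0.    -0.303] 0.625
6 step [-0.192 -0.    -0.362] 0.75
```

Call:
carry_out(linear=[[-0.12, 0, -0.24], [-0.12, 0, -0.24], [-0.12, 0, -0.24], [-0.12, 0, -0.24], [-0.13, 0, -0.24], [-0.12, 0, -0.25], [-0.13, 0, -0.24], [-0.12, 0, -0.24], [-0.13, 0, -0.25], [-0.12, 0, -0.24], [-0.12, 0, -0.24], [0, 0, 0]], delta_rot=[[0, 0.5, 0], [0, 0.5, 0], [0, 0.5, 0], [0, 0.5, 0], [0, 0.5, 0], [0, 0.5, 0], [0, 0.5, 0], [0, 0.5, 0], [0, 0.5, 0], [0, 0.5, 0], [0, 0.5, 0], [0, 0, 0]], jaw=[0, 0, 0, 0, 0, 0, 0, 0, 0, 0, 0, 0])

```text
clock: 9.25
eef_pos: [0.5435, 0.1282, 0.1345]
tool_rot: [0.742, 0.659, 0.093, -0.083]
contact_force: [-2.3, 3.6, 6.0]
width: 0.0266
gripper_force: 61.2
```

```bash
python3 arc.py
```

```text
9.25 [0.54351729 0.12822651 0.13445988] [-0.104  0.565  1.748  0.333  0.854 -0.21 ] 0.026637466427411004 [-2.3  3.6  6. ]
tilt 14.155741723109351
hinge in tool [-0.1417  0.0002  0.0661] r 0.16528083270610142 ang 45.24774897724795
4 step [-0.124  0.    -0.243] 0.5
5 step [-0.158 -0.    -0.302] 0.625
6 step [-0.192  0.    -0.361] 0.75
```

Call:
carry_out(linear=[[-0.12, 0, -0.24], [-0.13, 0, -0.24], [-0.12, 0, -0.25], [-0.12, 0, -0.24], [-0.13, 0, -0.24], [-0.12, 0, -0.25], [-0.13, 0, -0.24], [-0.12, 0, -0.24], [-0.13, 0, -0.25], [-0.12, 0, -0.24], [-0.12, 0, -0.24], [0, 0, 0]], delta_rot=[[0, 0.5, 0], [0, 0.5, 0], [0, 0.5, 0], [0, 0.5, 0], [0, 0.5, 0], [0, 0.5, 0], [0, 0.5, 0], [0, 0.5, 0], [0, 0.5, 0], [0, 0.5, 0], [0, 0.5, 0], [0, 0, 0]], jaw=[0, 0, 0, 0, 0, 0, 0, 0, 0, 0, 0, 0])

```text
clock: 10.45
eef_pos: [0.5305, 0.0262, 0.1911]
tool_rot: [0.651, 0.581, 0.363, -0.326]
contact_force: [-7.3, -1.5, 10.9]
width: 0.0264
gripper_force: 62.8
```

```bash
python3 arc.py; cat > upr.py <<'E'
from h import *
for n in('scene','top'):
    f=grab(n,None);P=cloud(f);P=P[f['depth']>0]
    B=P[((P>[.49,-.05,.07])&(P<[.57,.05,.24])).all(1)]
    psi=np.radians(-6.5);fx=np.array([np.cos(psi),np.sin(psi),0]);fy=np.array([-np.sin(psi),np.cos(psi),0])
    q=B-[.5295,.008,0]
    print(n,len(B),B[:,2].max() if len(B) else 0)
    if n=='scene':
        for z in np.arange(.07,.23,.02):
            b=q[(q[:,2]>=z)&(q[:,2]<z+.02)]
            if len(b)>4: print(z.round(2),'fy',(b@fy).min().round(4),(b@fy).max().round(4),'fx',(b@fx).min().round(4),(b@fx).max().round(4),len(b))
    b=q[q[:,2]>.22]
    if len(b): print('top c fy',((b@fy).min()+(b@fy).max())/2,np.median(b@fy),'fx',np.median(b@fx),len(b))
E
python3 upr.py
```

```text
10.45 [0.5305179  0.02621456 0.19112984] [-0.624  0.704  1.755  0.848  1.429 -0.98 ] 0.02636513041426272 [-7.3 -1.5 10.9]
tilt 58.30824089825209
hinge in tool [-0.1422  0.0014  0.0659] r 0.16558241588267744 ang 89.21928664643848
4 step [-0.124  0.    -0.244] 0.5
5 step [-0.157 -0.    -0.304] 0.625
6 step [-0.192  0.    -0.363] 0.75
scene 1091 0.23998543120985247
0.07 fy -0.008 0.0152 fx -0.0008 0.0142 63
0.09 fy -0.0118 0.0154 fx -0.0015 0.0154 67
0.11 fy -0.0102 0.0158 fx -0.0074 0.0159 76
0.13 fy -0.0115 0.0172 fx -0.0073 0.0155 85
0.15 fy -0.0095 0.0167 fx -0.0067 0.0145 81
0.17 fy -0.0091 0.018 fx -0.0161 0.0189 65
0.19 fy -0.0361 0.0211 fx -0.0291 0.044 186
0.21 fy -0.0527 0.02 fx -0.0366 0.0447 364
top c fy -0.017343138864028322 -0.023169854681753 fx 0.009501890175654759 307
top 573 0.2398994272063377
top c fy -0.01607858296202487 -0.015969346872390378 fx 0.002713460157142013 366
```

Call:
carry_out(linear=[[-0.03, 0, -0.06], [0, 0, 0], [0, 0, 0], [0, 0, 0], [0, 0, 0], [0, 0, 0], [0, 0, -0.4], [0, 0, -0.8], [0, 0, -0.8], [0, 0, -0.8]], delta_rot=[[0, 0.12, 0], [0, 0, 0], [0, 0, 0], [0, 0, 0], [0, 0, 0], [0, 0, 0], [0, 0, 0], [0, 0, 0], [0, 0, 0], [0, 0, 0]], jaw=[0, 0, 0, 0.8, 0.8, 0.8, 0.8, 0.8, 0.8, 0.8])

```text
clock: 11.55
eef_pos: [0.5208, -0.0734, 0.2482]
tool_rot: [0.65, 0.58, 0.367, -0.327]
contact_force: [-0.0, 0.1, -0.1]
width: 0.0684
gripper_force: 0.0
```

```bash
cat > upr2.py <<'E'
from h import *
psi=np.radians(-6.5);fx=np.array([np.cos(psi),np.sin(psi),0]);fy=np.array([-np.sin(psi),np.cos(psi),0])
from scipy.optimize import least_squares
for n in('scene','wrist','top'):
    f=grab(n);P=cloud(f);P=P[f['depth']>0]
    q=P-[.5295,.008,0];q=np.c_[q@fx,q@fy,q[:,2]]
    B=q[(abs(q[:,0])<.022)&(abs(q[:,1])<.025)&(q[:,2]>.075)&(q[:,2]<.215)]
    T=q[(abs(q[:,0])<.022)&(abs(q[:,1])<.03)&(q[:,2]>.22)&(q[:,2]<.235)]
    print(n,len(B),'cap top mid',((T.min(0)+T.max(0))/2).round(4) if len(T) else '',len(T))
    if len(B)>100:
        r=least_squares(lambda a:np.hypot(B[:,0]-a[0]-a[1]*(B[:,2]-.15),B[:,1]-a[2]-a[3]*(B[:,2]-.15))-.014,[0,0,0,0],loss='soft_l1',f_scale=.001)
        print('  axis at .15 fx,fy',r.x[[0,2]].round(4),'lean deg fx,fy',np.degrees(r.x[[1,3]]).round(2))
print(ctrl.get_state()['eef_pos'],ctrl.get_state()['q'].round(2))
E
python3 upr2.py
```

```text
scene 524 cap top mid [0.0004 0.004  0.2241] 76
  axis at .15 fx,fy [-0.0016  0.0008] lean deg fx,fy [-0.    1.01]
wrist 3347 cap top mid [-0.0014  0.0035  0.2236] 1102
  axis at .15 fx,fy [-0.0014  0.0031] lean deg fx,fy [0.02 1.18]
top 25 cap top mid [-0.001   0.0038  0.2269] 134
[ 0.52168787 -0.07433544  0.24805763] [-0.78  0.65  1.63  0.75  1.63 -0.93]
```

The post leans about 1.1° short of vertical in all three views, so it counts as upright. Now I bring the tool back to pointing down and head for the wrench.

Call:
carry_out(linear=[[0, 0, -0.8], [0, 0, -0.8], [0, 0, 0], [0, 0, 0], [0, 0, 0], [0, 0, 0], [0, 0, 0], [0, 0, 0], [0, 0, 0], [0, 0, 0]], delta_rot=[[0, 0, 0], [0, 0, 0], [0, -0.92, 0], [0, -0.92, 0], [0, -0.92, 0], [0, -0.92, 0], [0, -0.92, 0], [0, -0.92, 0], [0, -0.92, 0], [0, -0.92, 0]], jaw=[0.5, 0.3, 0, 0, 0, 0, 0, 0, 0, 0])

```text
clock: 12.7
eef_pos: [0.5141, -0.1252, 0.2804]
tool_rot: [0.746, 0.666, -0.001, 0.001]
contact_force: [0.3, -0.2, -0.6]
width: 0.0004
gripper_force: 0.0
```

Call:
carry_out(linear=[[0, 0, 0], [0, 0, 0], [0, 0, 0], [0, 0, 0], [0, 0, 0], [0, 0, 0], [0, 0, 0], [0, 0, 0], [0, 0, 0]], delta_rot=[[0, 0, 0.95], [0, 0, 0.95], [0, 0, 0.95], [0, 0, 0.95], [0, 0, 0.95], [0, 0, 0.95], [0, 0, 0.95], [0, 0, 0.95], [0, 0, 0]], jaw=[0, 0, 0, 0, 0, 0, 0, 0, 0])

```text
clock: 13.6
eef_pos: [0.5138, -0.1249, 0.2795]
tool_rot: [0.98, 0.197, -0.001, -0.001]
contact_force: [-0.1, 1.1, 1.1]
width: 0.0
gripper_force: 0.0
```

```bash
cat > wr.py <<'E'
from h import *
def meas(names=('top','scene','wrist'),lo=.09,hi=.20,bolt=np.array([.522,-.0515]),head=None):
    for n in names:
        f=grab(n);P=cloud(f);P=P[f['depth']>0];P=P[(P[:,2]>.03)&(P[:,2]<.062)]
        q=P[:,:2]-bolt;r=np.hypot(*q.T);a=np.degrees(np.arctan2(q[:,1],q[:,0]))
        def arm(l,h):
            m=(r>l)&(r<h)&(a>-150)&(a<-50)
            return q[m],a[m]
        for l,h in((.06,.10),(.10,.12),(.12,.14),(.14,.16),(.16,.18),(.18,.2)):
            _,x=arm(l,h)
            if len(x)>5: print(n,l,h,'ang min/med/max',np.percentile(x,[2,50,98]).round(1),len(x))
if __name__=='__main__':
    s=ctrl.get_state();print(s['clock'],s['eef_pos'],s['q'].round(2),s['contact_force'].round(1))
    meas()
E
python3 wr.py; python3 - <<'E'
from h import *
h=np.radians(22.7);x=[np.cos(h),np.sin(h),0];z=[0,0,-1];R=Ro.from_matrix(np.c_[x,np.cross(z,x),z])
go([.616,-.163,.12],R)
E
```

```text
13.6 [ 0.51380693 -0.12491805  0.27945928] [-0.45  0.34  1.61  0.    1.19  0.72] [-0.1  1.1  1.1]
top 0.06 0.1 ang min/med/max [-75.1 -69.4 -63.5] 87
top 0.1 0.12 ang min/med/max [-70.3 -65.8 -63.4] 19
scene 0.06 0.1 ang min/med/max [-73.1 -66.  -61.7] 89
scene 0.1 0.12 ang min/med/max [-71.4 -65.  -62.3] 67
scene 0.12 0.14 ang min/med/max [-72.  -65.4 -62.5] 69
scene 0.14 0.16 ang min/med/max [-70.4 -65.6 -63.5] 70
scene 0.16 0.18 ang min/med/max [-70.5 -65.8 -63.8] 71
scene 0.18 0.2 ang min/med/max [-70.8 -66.  -64.3] 56
wrist 0.06 0.1 ang min/med/max [-74.7 -68.5 -62.8] 543
wrist 0.1 0.12 ang min/med/max [-74.8 -68.2 -62.8] 413
wrist 0.12 0.14 ang min/med/max [-73.9 -68.4 -63.5] 426
wrist 0.14 0.16 ang min/med/max [-73.1 -68.2 -64.2] 428
wrist 0.16 0.18 ang min/med/max [-72.5 -68.2 -64.6] 427
wrist 0.18 0.2 ang min/med/max [-72.2 -68.3 -64.8] 297
lin units [1.98 1.86 3.99]
rot units [-0.02  0.    0.02]
```

Call:
carry_out(linear=[[0.4, 0.38, 0.3], [0.4, 0.37, 0.6], [0.4, 0.37, 0.8], [0.4, 0.37, 0.8], [0.4, 0.37, 0.8], [0, 0, 0.7], [0, 0, 0.8], [0, 0, 0.8], [0, 0, 0.6], [0, 0, 0]], delta_rot=[[0, 0, 0], [0, 0, 0], [0, 0, 0], [0, 0, 0], [0, 0, 0], [0, 0, 0], [0, 0, 0], [0, 0, 0], [0, 0, 0], [0, 0, 0]], jaw=[0, 0, 0, 0, 0, 0, 0, 0, 0, 0])

```text
clock: 14.75
eef_pos: [0.6143, -0.162, 0.0283]
tool_rot: [0.98, 0.197, -0.003, -0.003]
contact_force: [-0.6, 0.1, 0.6]
width: -0.0001
gripper_force: 0.0
```

```bash
cat > sw.py <<'E'
from h import *
s=ctrl.get_state();p=s['eef_pos'];R=Ro.from_quat(s['tool_rot']);x=R.as_matrix()[:,0]
B=np.array([.522,-.0515,p[2]]);h=R.inv().apply(B-p)
print(s['clock'],p,'F',s['contact_force'].round(1),'xhead',np.degrees(np.arctan2(x[1],x[0])).round(2),'bolt in tool',h.round(4))
# wrench heading implied by contact at front face 11+12 mm behind (-x) if handle parallel to tool y
d=p[:2]-B[:2];r=np.hypot(*d);print('implied wrench heading if touching',np.degrees(np.arctan2(d[1],d[0])-np.arcsin(.023/r)).round(2),'r',r.round(4))
for a in(3,4,5):
    D=Ro.from_rotvec([0,0,np.radians(a)]);print(a,((h-D.apply(h))/.04).round(3),a/8)
E
python3 sw.py
```

```text
14.75 [ 0.61426165 -0.16203438  0.02831173] F [-0.6  0.1  0.6] xhead 22.76 bolt in tool [-0.0423 -0.1376  0.0013]
implied wrench heading if touching -59.34 r 0.144
3 [-0.182  0.051  0.   ] 0.375
4 [-0.243  0.065  0.   ] 0.5
5 [-0.304  0.079 -0.   ] 0.625
```

Call:
carry_out(linear=[[-0.25, 0, 0], [-0.2, 0, 0], [-0.24, 0.03, 0], [-0.24, 0.03, 0], [-0.24, 0.03, 0], [-0.24, 0.03, 0], [-0.24, 0.03, 0], [-0.24, 0.03, 0], [-0.24, 0.03, 0], [0, 0, 0]], delta_rot=[[0, 0, 0], [0, 0, 0], [0, 0, 0.5], [0, 0, 0.5], [0, 0, 0.5], [0, 0, 0.5], [0, 0, 0.5], [0, 0, 0.5], [0, 0, 0.5], [0, 0, 0]], jaw=[0, 0, 0, 0, 0, 0, 0, 0, 0, 0])

```text
clock: 15.75
eef_pos: [0.5366, -0.1921, 0.0342]
tool_rot: [0.999, -0.047, 0.001, 0.0]
contact_force: [-0.5, 0.2, 0.3]
width: 0.0001
gripper_force: 0.0
```

```bash
python3 sw.py; python3 -c "
from wr import *
meas(('scene','wrist'))"
```

```text
15.75 [ 0.53659191 -0.19206386  0.03422252] F [-0.5  0.2  0.3] xhead -5.38 bolt in tool [-2.770e-02 -1.386e-01 -1.000e-04]
implied wrench heading if touching -93.44 r 0.1413
3 [-0.182  0.032 -0.   ] 0.375
4 [-0.243  0.04   0.   ] 0.5
5 [-0.305  0.047  0.   ] 0.625
scene 0.06 0.1 ang min/med/max [-97.2 -90.4 -86. ] 75
scene 0.1 0.12 ang min/med/max [-96.1 -89.9 -86.2] 64
scene 0.12 0.14 ang min/med/max [-95.3 -84.1 -78.7] 79
scene 0.14 0.16 ang min/med/max [-83.2 -80.3 -78.5] 34
scene 0.16 0.18 ang min/med/max [-91.5 -90.1 -88.8] 23
scene 0.18 0.2 ang min/med/max [-93.  -90.4 -88.9] 36
wrist 0.06 0.1 ang min/med/max [-96.2 -88.2 -86.7] 663
wrist 0.1 0.12 ang min/med/max [-88.3 -87.5 -87. ] 82
wrist 0.12 0.14 ang min/med/max [-96.2 -79.8 -78.7] 821
wrist 0.14 0.16 ang min/med/max [-89.  -80.  -79.2] 992
wrist 0.16 0.18 ang min/med/max [-95.4 -89.3 -88.8] 204
wrist 0.18 0.2 ang min/med/max [-96.  -89.8 -89.4] 549
```

Call:
carry_out(linear=[[-0.24, 0.03, 0.05], [-0.24, 0.03, 0.05], [-0.24, 0.03, 0.05], [-0.24, 0.03, 0]], delta_rot=[[0, 0, 0.5], [0, 0, 0.5], [0, 0, 0.5], [0, 0, 0.5]], jaw=[0, 0, 0, 0])

```text
clock: 16.25
eef_pos: [0.5001, -0.1892, 0.0271]
tool_rot: [0.983, -0.186, 0.002, 0.0]
contact_force: [0.9, -2.2, 0.3]
width: -0.0
gripper_force: 1.1
```

```bash
python3 sw.py
```

```text
16.25 [ 0.50005095 -0.18922949  0.02706841] F [ 0.9 -2.2  0.3] xhead -21.38 bolt in tool [-2.980e-02 -1.363e-01 -1.000e-04]
implied wrench heading if touching -108.55 r 0.1395
3 [-0.179  0.034 -0.   ] 0.375
4 [-0.239  0.044  0.   ] 0.5
5 [-0.3    0.052  0.   ] 0.625
```

Call:
carry_out(linear=[[-0.1, 0.01, 0], [0, 0, 0]], delta_rot=[[0, 0, 0.2], [0, 0, 0]], jaw=[0, 0])

```text
clock: 16.45
eef_pos: [0.4947, -0.1871, 0.0267]
tool_rot: [0.98, -0.198, 0.0, -0.001]
contact_force: [0.8, -1.7, -0.1]
width: -0.0002
gripper_force: 0.2
```

```bash
python3 sw.py;  python3 -c "
from wr import *
meas(('scene','wrist'))"
```

```text
16.45 [ 0.49467309 -0.18708823  0.02671083] F [ 0.8 -1.7 -0.1] xhead -22.87 bolt in tool [-0.0275 -0.1356  0.0002]
implied wrench heading if touching -110.97 r 0.1383
3 [-0.178  0.031  0.   ] 0.375
4 [-0.238  0.04   0.   ] 0.5
5 [-0.298  0.047 -0.   ] 0.625
scene 0.06 0.1 ang min/med/max [-114.1 -107.5 -103.1] 65
scene 0.1 0.12 ang min/med/max [-114.7 -107.7 -104.4] 60
scene 0.12 0.14 ang min/med/max [-112.7  -98.9  -95.7] 87
scene 0.14 0.16 ang min/med/max [-100.4  -97.6  -96.4] 21
scene 0.18 0.2 ang min/med/max [-108.2 -107.2 -106.7] 13
wrist 0.06 0.1 ang min/med/max [-115.4 -106.1 -104.5] 499
wrist 0.12 0.14 ang min/med/max [-113.4  -97.1  -96.2] 1391
wrist 0.14 0.16 ang min/med/max [-99.8 -97.7 -97. ] 963
wrist 0.16 0.18 ang min/med/max [-113.  -111.2 -106.6] 245
wrist 0.18 0.2 ang min/med/max [-113.4 -107.4 -107. ] 544
```

Call:
carry_out(linear=[[-0.1, 0.01, 0], [0, 0, 0]], delta_rot=[[0, 0, 0.2], [0, 0, 0]], jaw=[0, 0])

```text
clock: 16.75
eef_pos: [0.4906, -0.1858, 0.0263]
tool_rot: [0.977, -0.212, 0.0, -0.001]
contact_force: [1.1, -1.7, 1.3]
width: -0.0003
gripper_force: 0.6
```

Call:
carry_out(linear=[[-0.1, 0.01, 0], [0, 0, 0]], delta_rot=[[0, 0, 0.2], [0, 0, 0]], jaw=[0, 0])

```text
clock: 16.95
eef_pos: [0.4902, -0.1861, 0.0268]
tool_rot: [0.974, -0.227, 0.004, 0.0]
contact_force: [6.3, -0.9, -1.5]
width: -0.0002
gripper_force: 3.4
```

Call:
carry_out(linear=[[-0.1, 0.01, 0], [0, 0, 0]], delta_rot=[[0, 0, 0.1], [0, 0, 0]], jaw=[0, 0])

```text
clock: 17.15
eef_pos: [0.4885, -0.1858, 0.0271]
tool_rot: [0.972, -0.234, 0.007, 0.001]
contact_force: [10.3, -1.7, -2.3]
width: -0.0002
gripper_force: 5.1
```

Call:
carry_out(linear=[[-0.1, 0.01, 0], [0, 0, 0]], delta_rot=[[0, 0, 0.2], [0, 0, 0]], jaw=[0, 0])

```text
clock: 17.35
eef_pos: [0.4852, -0.1851, 0.0271]
tool_rot: [0.969, -0.247, 0.007, 0.001]
contact_force: [10.0, -3.4, -2.7]
width: -0.0
gripper_force: 5.2
```

Call:
carry_out(linear=[[-0.1, 0.01, 0], [-0.1, 0.01, 0], [0, 0, 0]], delta_rot=[[0, 0, 0.3], [0, 0, 0.3], [0, 0, 0]], jaw=[0, 0, 0])

```text
clock: 17.65
eef_pos: [0.4781, -0.1832, 0.0273]
tool_rot: [0.958, -0.287, 0.008, 0.002]
contact_force: [8.0, -7.8, -2.2]
width: -0.0004
gripper_force: 5.5
```

```bash
python3 sw.py;  python3 - <<'E'
from h import *
f=grab('wrist','w5');g=grab('top');
a=cv2.resize(f['color'],(640,400));cv2.imwrite('pics/w5.png',a[:,:,::-1])
E
```

```text
17.65 [ 0.47814986 -0.18318467  0.02726657] F [ 8.  -7.8 -2.2] xhead -33.39 bolt in tool [-0.0358 -0.1341 -0.0005]
implied wrench heading if touching -117.96 r 0.1388
3 [-0.177  0.042 -0.   ] 0.375
4 [-0.236  0.054  0.   ] 0.5
5 [-0.296  0.065  0.   ] 0.625
```

View pics/w5.png

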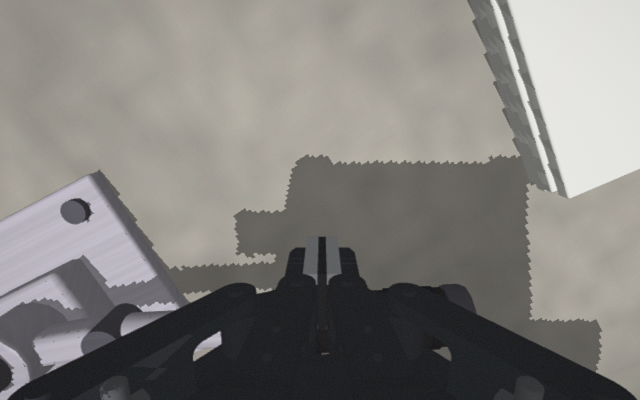

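The view shows the fingers over the grip near (320,300) with the breakaway joint at (110,320), but they hide the bend. The force has held at about 11 N over roughly 10 mm of travel. I'll go a few mm further for a safe trip, well short of the stop.

Call:
carry_out(linear=[[-0.1, 0.01, 0], [-0.1, 0.01, 0], [0, 0, 0]], delta_rot=[[0, 0, 0], [0, 0, 0], [0, 0, 0]], jaw=[0, 0, 0])

```text
clock: 18.05
eef_pos: [0.4714, -0.18, 0.0273]
tool_rot: [0.958, -0.287, 0.008, 0.002]
contact_force: [7.5, -9.3, -2.1]
width: -0.0002
gripper_force: 5.9
```

```bash
python3 sw.py;  python3 - <<'E'
from h import *
f=grab('scene');a=cv2.resize(f['color'][140:240,200:340],(770,550),interpolation=cv2.INTER_CUBIC);cv2.imwrite('pics/s6.png',a[:,:,::-1])
P=cloud(f);P=P[(f['depth']>0)];P=P[(P[:,2]>.03)&(P[:,2]<.062)];q=P[:,:2]-[.522,-.0515];r=np.hypot(*q.T);a=np.degrees(np.arctan2(q[:,1],q[:,0]))
for l,h in((.05,.07),(.07,.09),(.09,.11),(.11,.125),(.16,.175),(.175,.19),(.19,.21)):
    m=(r>l)&(r<h)&(a>-150)&(a<-60)
    if m.sum()>3:print(l,h,np.percentile(a[m],[2,50,98]).round(1),m.sum())
E
```

```text
18.05 [ 0.47136719 -0.17997303  0.02731719] F [ 7.5 -9.3 -2.1] xhead -33.37 bolt in tool [-0.0284 -0.1351 -0.0004]
implied wrench heading if touching -121.1 r 0.1381
3 [-0.178  0.032 -0.   ] 0.375
4 [-0.237  0.041  0.   ] 0.5
5 [-0.297  0.049  0.   ] 0.625
0.05 0.07 [-120.1 -112.5 -107.2] 27
0.07 0.09 [-122.4 -115.  -110.7] 31
0.09 0.11 [-124.  -116.8 -113.5] 47
0.11 0.125 [-123.6 -115.1 -107. ] 48
```

View pics/s6.png

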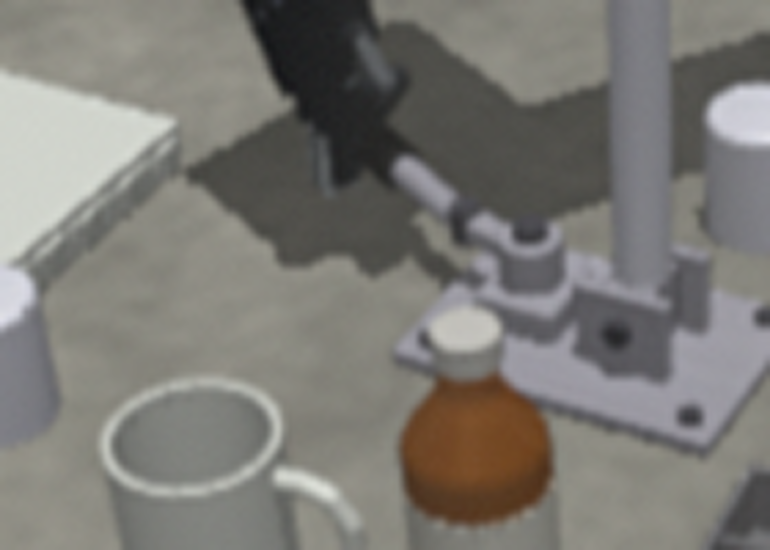

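The scene crop shows the handle bent at the joint (465,215), with a bend of about 0.17 rad, so it has tripped and is short of the stop. Now I back off.

Call:
carry_out(linear=[[0.15, 0, 0], [0.15, 0, 0], [0.2, 0, 0], [0.3, 0, 0], [0.5, 0, 0], [0.3, 0, 0], [0, 0, -0.5], [0, 0, -0.9], [0, 0, -0.9], [0, 0, -0.9], [0, 0, -0.9], [0, 0, 0]], delta_rot=[[0, 0, 0], [0, 0, 0], [0, 0, 0], [0, 0, 0], [0, 0, 0], [0, 0, 0], [0, 0, 0], [0, 0, 0], [0, 0, 0], [0, 0, 0], [0, 0, 0], [0, 0, 0]], jaw=[0, 0, 0, 0, 0, 0, 0, 0, 0, 0, 0, 0])

```text
clock: 19.3
eef_pos: [0.5199, -0.2109, 0.1946]
tool_rot: [0.958, -0.287, 0.003, 0.0]
contact_force: [0.6, -0.8, -1.0]
width: 0.0001
gripper_force: 0.0
```

```bash
python3 sw.py; python3 upr2.py; python3 -c "
from wr import *
meas(('scene','wrist'))
grab('top','top9')"
```

```text
19.3 [ 0.51989788 -0.21092526  0.19461062] F [ 0.6 -0.8 -1. ] xhead -33.34 bolt in tool [-0.0859 -0.1343 -0.0004]
implied wrench heading if touching -99.05 r 0.1594
3 [-0.179  0.108 -0.   ] 0.375
4 [-0.24   0.142  0.   ] 0.5
5 [-0.301  0.174  0.   ] 0.625
scene 530 cap top mid [-0.0007  0.0042  0.224 ] 79
  axis at .15 fx,fy [-0.0016  0.0008] lean deg fx,fy [0.2  1.16]
wrist 3491 cap top mid  0
  axis at .15 fx,fy [-0.0015  0.0032] lean deg fx,fy [-0.17  0.95]
top 26 cap top mid [-0.001   0.0037  0.2263] 134
[ 0.51685815 -0.20903907  0.18928286] [-0.59  0.49  1.64  0.    1.01  1.57]
scene 0.06 0.1 ang min/med/max [-116.1 -109.4 -105.8] 68
scene 0.1 0.12 ang min/med/max [-116.4 -109.3 -105.3] 53
scene 0.12 0.14 ang min/med/max [-114.8 -109.6 -106.1] 48
scene 0.14 0.16 ang min/med/max [-115.7 -109.6 -106.7] 46
scene 0.16 0.18 ang min/med/max [-114.5 -110.1 -108.1] 50
scene 0.18 0.2 ang min/med/max [-115.4 -110.3 -108.3] 35
wrist 0.06 0.1 ang min/med/max [-118.1 -111.2 -106.9] 766
wrist 0.1 0.12 ang min/med/max [-114.7 -109.1 -106.8] 332
wrist 0.12 0.14 ang min/med/max [-110.8 -108.2 -107.4] 170
wrist 0.14 0.16 ang min/med/max [-114.  -109.6 -108. ] 359
wrist 0.16 0.18 ang min/med/max [-116.  -111.2 -108.5] 625
wrist 0.18 0.2 ang min/med/max [-115.7 -111.3 -108.9] 468
```

View pics/top9.png

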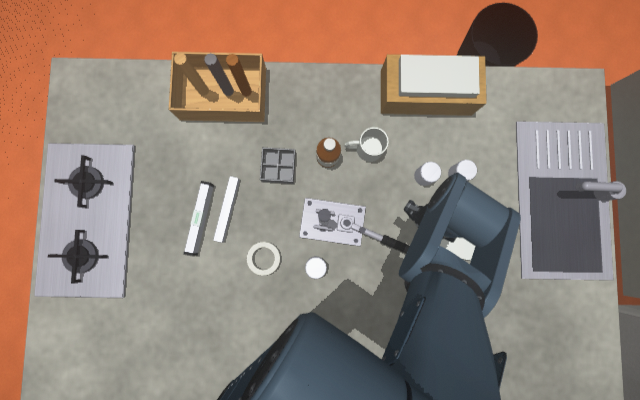

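The picture shows the wrench straight again at its seated angle (346,223)–(405,248), the post upright, the tin standing at (316,267) and the bystanders in place. Nothing is in contact, so I'm handing in.

```bash
python3 -c "
from rig import ticket
print(ticket.sign_off())"
```

```text
the job is handed in; nothing more can be done
None
```

The post stands upright (about 1° off vertical), the tin is on the worktop clear of the swing, and the wrench tripped (bent about 0.17 rad), then sprang back straight; I handed the job in at about 20 s and the sign-off gave no verdict.

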